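# Shut and prime the refilled custard dispenser

## Robot

A 6-joint arm with a two-finger parallel gripper is mounted at the origin on a cart in front of the work surface, level with it; the furniture and walls round the work are solid. World frame = base frame: x ahead of the robot, y to its left, z up, the work surface at z = 0. Lengths are in m, angles in rad, forces in N, time in s.
With the tool pointing down it reaches from about 0.325 to 0.85 m from the base axis. Payload 15.5 kg.
Tool frame: the origin (TCP) lies on the centre line of the jaws, within the pads' length; the fingertips stand 8 mm ahead of it and the grasp point (between the pads) lies 11 mm behind it (bot.tcp_to_tips is the distance from the TCP to the fingertips, in m); z points along the fingers, y is the line along which they close (so a half turn about z gives the same grasp; the last joint's range is limited). The gripper opens to 91 mm and grips with 3 to 60 N. Pads are 32 mm wide; open, the fingers measure 118 mm over their backs; the gripper's body (76 mm by 178 mm) begins 60 mm behind the grasp point.
Start: joints at [1.137, 0.494, 1.345, -0, 1.302, -0.096], TCP at [0.208, 0.589, 0.222] pointing down, gripper open.
Joint ranges: [-2.91, 2.91], [-0.82, 2.16], [0.22, 2.67], [-1.22, 4.37], [0.12, 2.79], [-3.08, 3.08]. Speed limits (rad/s): [1.89, 1.89, 2.57, 3.01, 3.01, 3.01].

## Interface

Orientations are given as a rotation vector (axis times angle).
In Python, from rig import bot, imaging, job gives the robot as it stands.
- The arm moves only by the shell command python3 -m inch 'ROWS' [FORCE]. ROWS is JSON, a list that holds one entry, the list of rows, each a list of 7 numbers: the shift along the tool's x, y, z normalised to -1 to 1, where 1 is 0.04 m, then the turn, a rotation vector about the tool's x, y, z normalised to -1 to 1, where 1 is 6 degrees, then the opening, from 0 (shut) to 1 (fully open). In form: [[[dx, dy, dz, ax, ay, az, grip], ...]]. A call has 1 to 20 rows; each row shifts and turns the commanded pose from where the row before left it, along the tool's axes as they then stand; what a row does not reach is not made up. A row lasts 1/12 s, in which the tool goes at most 41.7 mm and 7.16 degrees, less where a joint would pass 70% of its speed; a pose out of reach is approached as far as the arm can. A call with a number of a shift or a turn outside -1 to 1 is refused whole. A call with a gripper value outside its range is refused whole. The fingers move at their own pace and stop on an object; FORCE is the grip in N (left out, the last holds). Time passes only in rows, so rows that do not move let the fingers close. It gives the time, the measured TCP pose, the force, the opening and the grip force at its end, in the units of the state.
- bot.read_state(): the state, without advancing time (a new reading comes with each control period).
- imaging.read_camera(name): name is "side" or "top"; returns a dict with "image" (400x640x3 uint8, blue, green, red), "range_z" (400x640 float32, m along the optical axis (not along the pixel's ray), 0 where there is no reading), "intrinsics" (3x3 intrinsics, pixels), "distortion" ([k1, k2, p1, p2, k3] as OpenCV has them; the pictures are not rectified), "T" (4x4, takes a point from camera to world coordinates). Camera axes: x right, y down, z forward; pixel columns grow to the right and rows downward; lengths in m; the calibration is good to about 2 mm. A picture is of the moment at which its call begins.
- job.close_job(): hands the job in; it is judged then, once.
The state is a dict: "t": time; "joints": joint angles; "dq": joint speeds; "joint_efforts": joint torques, N m; "position": TCP position; "eef_rot": TCP orientation; "contact_force": force on the tool from outside, world axes, zero at the start; "wrist_torque": the same for the moment, N m; "width": finger opening in m; "grip_force": force on a finger pad.
Only numpy, scipy, OpenCV 4.12 (cv2) and the standard library are available. Lean on these libraries where they do the work, as an engineer would, in place of code of your own. Each camera call takes 0.05 s, during which the arm holds its last target. There are 200 camera calls.

## Task

The steel custard dispenser has just been given a new cartridge and its front door was left ajar. Push the door fully shut so that it snaps into its catch, then prime the pump: press the plunger on top all the way down to its stop, and let it come all the way back up. Leave the dish standing under the spout, and the other things where they are.

Things in the scene. Friction and masses are not known exactly. Their poses are not given: they have to be found in the camera images.
- dispenser: Countertop dispenser, fixed: a steel case 165 deep x 160 wide, z 90 to 215 mm, on a rear column over a black foot 200 x 160 mm with a drip tray; its door side faces its own -x. Origin: centre of the case seen from above, at worktop height; z up, y along the door's width. Only the plunger stands above the case's flat top. The door's upright hinge axis is at x = -83, y = +81.5 mm.
- disp_door (a joint): Angle of the front door, rad: 0 = shut (outer face at dispenser x = -89 mm), grows as its free edge (the -y one) swings out to -x. A flat steel panel 156 wide x 118 high x 8 mm, z = 94 to 212 mm; stays where it is left. A sprung roller catch inside resists from about 0.09 rad on (7 to 12 N of push near the free edge); past about 0.04 rad it snaps the door shut.
- door_push (a point): Point on the door's outer face, 125 mm from the hinge axis and 20 mm below the door's top edge: clear flat metal to push on. Moves with the door. The face lies 6 mm outside the hinge axis. A black knob (20 mm across, standing 22 mm out) sits on the same face 68 mm lower.
- plunger (a joint): How far the plunger is pressed, m: 0 = fully up, 0.030 = on its stop. Moves straight down; spring force 5 N at the top, 11 N just before the stop; springs back up by itself when let go.
- plunger_top (a point): Centre of the top of the plunger's round black knob (53 mm across, very slightly domed over the middle 40 mm); 275 mm above the worktop when up, 245 mm when on its stop. At x = +12, y = 0 mm in the dispenser's frame.
- spout (a point): Lower end of the steel spout, 60 mm above the worktop, under the case.
- dish: Small loose flared white dish, 74 mm across, 24 mm high, standing on the drip tray under the spout. Origin at the centre of its underside; z is its upright axis.
- jar: Loose clip-top storage jar with a lid, about 92 x 83 x 110 mm, standing to the right of the dispenser. Origin at the centre of its underside. A bystander.
- spent_cartridge: The empty white refill cartridge that was taken out, loose, lying flat at the left: 104 (with its neck) x 85 x 70 mm high. Origin at the middle of its underside. A bystander.

How it is judged:
By the outcome, as a careful person would: the job done as asked, in the order asked, and still so for the second after the job is handed in, with the robot touching nothing.
It also fails if it takes over 38 s, if anything falls off the work surface, if the arm or the gripper's body presses on something with over 40 N, if the wrist force passes 120 N, or if a joint passes its speed limit or range.

## Working session

There is one attempt and no reset: what is moved stays moved. The work goes in short steps, Python scripts to look and compute and a shell command to move; the robot and the scene stay as the last step left them, time stands still between calls to the robot, and variables do not carry over. Pictures are saved under pics/ and viewed, at most 10 in all, crops included, and the job is handed in when it is done.

```bash
mkdir -p pics; python3 - <<'E'
from rig import bot, imaging, job
import cv2,numpy as np
for n in("top","side"):
    c=imaging.read_camera(n); cv2.imwrite(f"pics/{n}0.png",c["image"]); np.savez(f"{n}0.npz",**c)
    print(n,c["intrinsics"].round(1).tolist(),c["distortion"],c["T"].round(3).tolist())
s=bot.read_state();print({k:np.round(v,3).tolist() for k,v in s.items()},bot.tcp_to_tips)
E
```

```text
top [[392.2, 0.0, 314.4], [0.0, 392.2, 201.1], [0.0, 0.0, 1.0]] [0.01729427 0.         0.         0.         0.        ] [[0.289, -0.749, 0.596, -0.027], [-0.957, -0.215, 0.193, 0.04], [-0.016, -0.627, -0.779, 0.915], [0.0, 0.0, 0.0, 1.0]]
side [[418.5, 0.0, 315.3], [0.0, 418.5, 197.0], [0.0, 0.0, 1.0]] [0.02864227 0.         0.         0.         0.        ] [[0.977, -0.077, 0.201, 0.373], [-0.214, -0.441, 0.872, -0.571], [0.021, -0.894, -0.447, 0.584], [0.0, 0.0, 0.0, 1.0]]
{'t': 0.1, 'joints': [1.137, 0.494, 1.346, -0.0, 1.303, -0.096], 'dq': [-0.0, -0.003, -0.002, 0.001, 0.002, -0.0], 'joint_efforts': [0.002, -88.023, -38.254, 0.071, 0.048, -0.0], 'position': [0.208, 0.589, 0.221], 'eef_rot': [-0.53, -3.096, 0.002], 'contact_force': [-0.407, -1.145, -0.234], 'wrist_torque': [-0.016, 0.008, 0.023], 'grip_force': 0.0, 'width': 0.091} 0.008
```

View pics/top0.png

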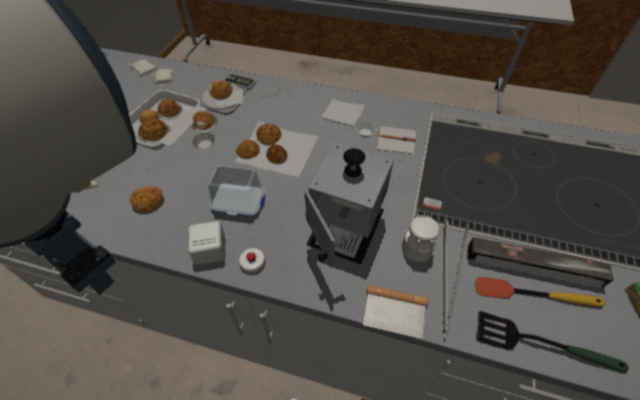

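View pics/side0.png

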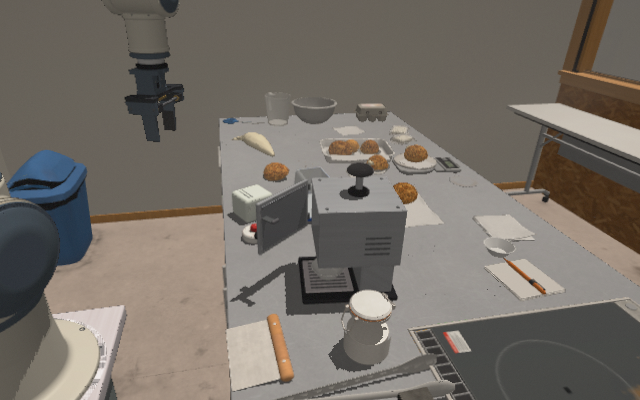

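Top: case top about (350,175), knob (353,158), door edge running roughly (310,190)→(330,245), jar (420,238), cartridge (205,240). Side: door panel columns 258–310, standing well open; knob (360,170); dish under the spout at about (325,275).

```bash
cat > h.py <<'E'
import cv2,numpy as np
def cloud(c):
    K,d,T,r=c["intrinsics"],c["distortion"],c["T"],c["range_z"]
    v,u=np.mgrid[0:400,0:640]
    n=cv2.undistortPoints(np.stack([u,v],-1).reshape(-1,1,2).astype(float),K,d).reshape(400,640,2)
    P=np.dstack([n*r[...,None],r])@T[:3,:3].T+T[:3,3]
    P[r==0]=np.nan
    return P
E
python3 - <<'E'
import numpy as np,cv2
from h import cloud
for n in("top","side"):
    c=dict(np.load(n+"0.npz"));P=cloud(c);v,u=np.mgrid[0:400,0:640]
    roi=(u>240)&(u<410)&(v>130)&(v<300)
    z=P[...,2]
    def sel(a,b): return P[roi&(z>a)&(z<b)&(P[...,0]<.9)]
    t=sel(.208,.222); r=cv2.minAreaRect(t[:,:2].astype(np.float32)*1000)
    print(n,"top rect",len(t),r,cv2.boxPoints(r).round().tolist(),"z",np.median(t[:,2]))
    k=sel(.262,.285); print("knob",len(k),k.mean(0),k.min(0),k.max(0))
    for a in(.10,.13,.16,.19):
        q=sel(a,a+.012); q=q[np.argsort(q[:,0])]
        print(a,q[::max(1,len(q)//14)].round(3)[:, :2].tolist())
E
```

```text
top top rect 3183 ((562.5934448242188, 159.69696044921875), (161.9171600341797, 284.0323791503906), 82.24716186523438) [[411.0, 99.0], [692.0, 60.0], [714.0, 221.0], [433.0, 259.0]] z 0.2134871569282124
knob 298 [0.61771631 0.15017405 0.27023172] [0.59633781 0.12476433 0.26207913] [0.64595304 0.17731512 0.27538681]
0.1 [[0.416, 0.147], [0.454, 0.18], [0.503, 0.22], [0.565, 0.158], [0.571, 0.16], [0.575, 0.431], [0.578, 0.148], [0.583, 0.149], [0.588, 0.428], [0.594, 0.155], [0.605, 0.073], [0.618, 0.23], [0.633, 0.432], [0.644, 0.436], [0.685, 0.063]]
0.13 [[0.416, 0.171], [0.42, 0.174], [0.424, 0.154], [0.444, 0.172], [0.468, 0.191], [0.491, 0.21], [0.514, 0.23], [0.54, 0.081], [0.579, 0.234], [0.586, 0.128], [0.587, 0.144], [0.59, 0.16], [0.592, 0.169], [0.598, 0.232], [0.655, 0.067]]
0.16 [[0.417, 0.146], [0.421, 0.151], [0.428, 0.158], [0.438, 0.165], [0.451, 0.176], [0.463, 0.187], [0.476, 0.198], [0.489, 0.209], [0.505, 0.222], [0.519, 0.233], [0.53, 0.244], [0.555, 0.079], [0.569, 0.236], [0.592, 0.075], [0.628, 0.071], [0.686, 0.064]]
0.19 [[0.417, 0.146], [0.42, 0.143], [0.4
[... 790 characters left out ...]
439, 0.151], [0.461, 0.17], [0.486, 0.193], [0.51, 0.211], [0.535, 0.234], [0.549, 0.08], [0.561, 0.238], [0.579, 0.077], [0.598, 0.076], [0.616, 0.073], [0.634, 0.07], [0.653, 0.069], [0.672, 0.065], [0.691, 0.063]]
0.16 [[0.421, 0.144], [0.438, 0.152], [0.474, 0.183], [0.5, 0.204], [0.526, 0.226], [0.54, 0.238], [0.554, 0.239], [0.57, 0.079], [0.587, 0.078], [0.605, 0.076], [0.624, 0.073], [0.641, 0.07], [0.658, 0.068], [0.676, 0.066], [0.693, 0.066]]
0.19 [[0.421, 0.146], [0.441, 0.155], [0.463, 0.17], [0.484, 0.194], [0.511, 0.212], [0.534, 0.233], [0.545, 0.078], [0.561, 0.081], [0.582, 0.079], [0.6, 0.075], [0.619, 0.073], [0.638, 0.071], [0.657, 0.069], [0.675, 0.064], [0.696, 0.066]]
```

```bash
python3 - <<'E'
import numpy as np,cv2
from h import cloud
v,u=np.mgrid[0:400,0:640]
for n in("top","side"):
    c=dict(np.load(n+"0.npz"));P=cloud(c)
    roi=(u>240)&(u<410)&(v>130)&(v<300); z=P[...,2]
    # erode depth edges
    r=c["range_z"]; e=(cv2.dilate(r,np.ones((3,3)))-cv2.erode(r,np.ones((3,3))))>.02
    f=P[roi&~e]
    w=f[(f[:,2]>.12)&(f[:,2]<.2)&(f[:,0]>.56)&(f[:,0]<.69)&(f[:,1]<.09)&(f[:,1]>.05)]
    if len(w)>20:
        l=cv2.fitLine(w[:,:2].astype(np.float32),cv2.DIST_HUBER,0,1e-4,1e-4).ravel(); print(n,"side wall",len(w),np.degrees(np.arctan2(l[1],l[0])),l)
    d=f[(f[:,2]>.105)&(f[:,2]<.2)&(f[:,0]<.53)&(f[:,1]<.26)&(f[:,1]>.12)]
    l=cv2.fitLine(d[:,:2].astype(np.float32),cv2.DIST_HUBER,0,1e-4,1e-4).ravel()
    a=np.arctan2(l[1],l[0]); t=(d[:,:2]-l[2:])@l[:2]; print(n,"door",len(d),np.degrees(a),l,"ends",[(l[2:]+l[:2]*q).round(4).tolist() for q in(t.min(),t.max())], "resid",np.std((d[:,:2]-l[2:])@[-l[1],l[0]]))
    k=P[roi&(z>.25)&(z<.29)&(P[...,0]<.75)][:,:2].astype(np.float32)*1000
    print("knob circ",cv2.minEnclosingCircle(k),"zmax",f[f[:,0]<.7][:,2].max())
    # case top: back edge / left edge / front edge along body axes about 0.62,.15
    q=P[roi&(z>.205)&(z<.222)&(P[...,0]>.44)][:,:2]-[.62,.15]
    a=-np.radians(7.4);R=np.array([[np.cos(a),-np.sin(a)],[np.sin(a),np.cos(a)]]); b=q@R
    m=abs(b[:,1])<.05; print("case body x",np.percentile(b[m,0],[0,.5,1,99,99.5,100]).round(4), "y",np.percentile(b[abs(b[:,0])<.06,1],[0,1,99,100]).round(4))
    s=np.sort(b[m,0]); print(s[:12].round(4))
E
```

```text
top door 135 -56.41544 [ 0.55316705 -0.8330704   0.42747352  0.15237091] ends [[0.4135, 0.1734], [0.4473, 0.1225]] resid 0.022945318823644464
knob circ ((622.2777099609375, 151.052978515625), 26.398555755615234) zmax 0.27538680730354737
case body x [-0.1806 -0.1766 -0.1721  0.0793  0.0811  0.0837] y [-0.0787 -0.0779  0.0799  0.0823]
[-0.1806 -0.1803 -0.1797 -0.1797 -0.1787 -0.1782 -0.1782 -0.1782 -0.1769
 -0.1767 -0.1765 -0.1758]
side side wall 2336 -7.258641 [ 0.9919859  -0.12634857  0.62408566  0.07230433]
side door 1736 39.768677 [0.76863337 0.6396896  0.47387314 0.1826617 ] ends [[0.4236, 0.1408], [0.5315, 0.2307]] resid 0.003236528120995539
knob circ ((626.9815063476562, 149.9405517578125), 26.286277770996094) zmax 0.27708754072916547
case body x [-0.178  -0.1759 -0.1736  0.0828  0.0836  0.0849] y [-0.0807 -0.0782  0.0796  0.0828]
[-0.178  -0.1779 -0.1779 -0.1779 -0.1778 -0.1778 -0.1777 -0.176  -0.1759
 -0.1759 -0.1759 -0.1759]
```

```bash
cat >> h.py <<'E'
def where():
    from rig import bot
    s=bot.read_state(); a=-np.radians(7.26); c=np.array([.617,.152])
    d=np.array(s["position"])[:2]-c
    R=cv2.Rodrigues(np.array(s["eef_rot"]))[0]
    print("t",round(s["t"],2),"disp mm",(1e3*np.array([np.cos(a)*d[0]+np.sin(a)*d[1],-np.sin(a)*d[0]+np.cos(a)*d[1]])).round(1),"z",round(s["position"][2]*1e3,1),
     "tool y yaw",np.degrees(np.arctan2(R[1,1],R[0,1])).round(2),"tilt",R[:2,2].round(3),"F",np.round(s["contact_force"],1),"w",round(s["width"],4))
if __name__=="__main__": where()
E
python3 -m inch '[[[0,0,0,0,0,-1,0],[0,0,0,0,0,-1,0],[0,0,0,0,0,0,0],[-0.52,-0.74,0.065,0,0,0,0],[-0.52,-0.74,0.065,0,0,0,0],[-0.52,-0.74,0.065,0,0,0,0],[-0.52,-0.74,0.065,0,0,0,0],[-0.52,-0.74,0.065,0,0,0,0],[-0.52,-0.74,0.065,0,0,0,0],[-0.52,-0.74,0.065,0,0,0,0],[-0.52,-0.74,0.065,0,0,0,0],[0,0,0,0,0,0,0],[0,0,0,0,0,0,0]]]'; python3 h.py
```

```text
t: 1.18
position: [0.3429, 0.3318, 0.2011]
eef_rot: [-0.213, -3.134, 0.0]
contact_force: [-0.5, 0.6, 0.3]
width: 0.0075
grip_force: 0.0
t 1.18 disp mm [-294.6  143.7] z 201.1 tool y yaw 82.21 tilt [-0. -0.] F [-0.5  0.6  0.3] w 0.0075
```

```bash
python3 -m inch '[[[-0.52,-0.72,0.07,0,0,0,0],[-0.52,-0.72,0.07,0,0,0,0],[-0.52,-0.72,0.07,0,0,0,0],[-0.52,-0.72,0.07,0,0,0,0],[0,0,0,0,0,0,0],[0,0,0,0,0,0,0]]]' >/dev/null; python3 h.py; python3 - <<'E'
from rig import imaging
import cv2,numpy as np
a=imaging.read_camera("top")["image"][110:290,190:430];b=imaging.read_camera("side")["image"][110:290,190:430]
cv2.imwrite("pics/st1.png",cv2.resize(np.vstack([a,b]),None,fx=1.65,fy=1.65))
E
```

```text
t 1.68 disp mm [-212.    29.2] z 189.8 tool y yaw 82.33 tilt [-0.  0.] F [0.5 0.8 0.3] w 0.0007
```

View pics/st1.png

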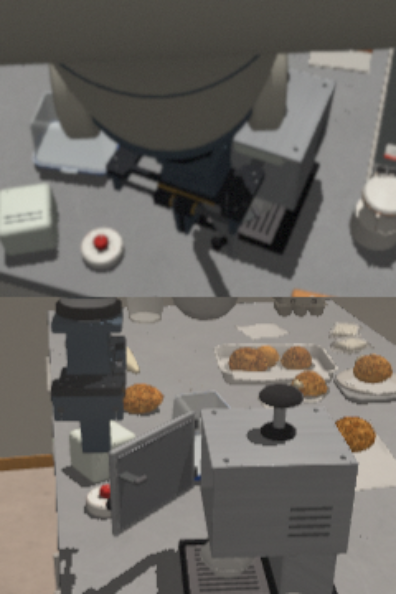

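The closed fingers stand outside the door (side view: fingers at about (95,430) in the crop, door (110–200, 420–530)). Now I'll push along the arc.

```bash
python3 -m inch '[[[-0.29,-0.27,0,0,0,0,0],[-0.29,-0.27,0,0,0,0,0],[-0.3,-0.24,0,0,0,0,0],[-0.3,-0.24,0,0,0,0,0],[-0.24,-0.11,0,0,0,0,0],[-0.24,-0.11,0,0,0,0,0],[-0.24,-0.1,0,0,0,0,0],[-0.2,-0.05,0,0,0,0,0],[-0.1,0,0,0,0,0,0],[0,0,0,0,0,0,0]]]' ; python3 h.py; python3 - <<'E'
from rig import imaging
import numpy as np,cv2
from h import cloud
c=imaging.read_camera("side");b=c["image"][110:330,190:430]
cv2.imwrite("pics/st2.png",cv2.resize(b,None,fx=2,fy=2))
E
```

```text
t: 2.62
position: [0.4908, 0.1419, 0.1898]
eef_rot: [0.204, 3.135, 0.0]
contact_force: [-1.0, 0.4, 0.9]
width: 0.0001
grip_force: 0.0
t 2.62 disp mm [-123.9  -26. ] z 189.8 tool y yaw 82.57 tilt [0. 0.] F [-1.   0.4  0.9] w 0.0001
```

View pics/st2.png

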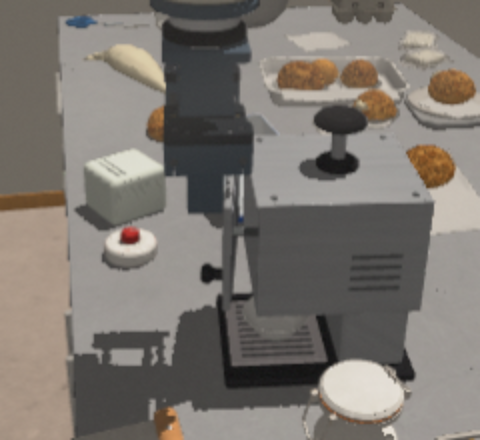

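The door is nearly shut, with its free edge at crop (228,250) still a small gap from the case. I'll continue in small steps.

```bash
python3 -m inch '[[[-0.12,0,0,0,0,0,0],[-0.1,0,0,0,0,0,0],[0,0,0,0,0,0,0]]]'|grep force; python3 h.py; python3 -m inch '[[[-0.06,0,0,0,0,0,0],[-0.06,0,0,0,0,0,0],[0,0,0,0,0,0,0]]]'|grep contact;python3 h.py;
```

```text
contact_force: [-5.6, -0.0, 2.5]
grip_force: 2.7
t 2.92 disp mm [-116.6  -26.3] z 189.7 tool y yaw 82.59 tilt [-0.002 -0.   ] F [-5.6 -0.   2.5] w 0.0004
contact_force: [-1.5, -0.9, -0.5]
t 3.17 disp mm [-111.5  -26.4] z 189.8 tool y yaw 82.6 tilt [-0.001 -0.   ] F [-1.5 -0.9 -0.5] w 0.0003
```

```bash
for i in 1; do python3 -m inch '[[[-0.06,0,0,0,0,0,0],[-0.06,0,0,0,0,0,0],[0,0,0,0,0,0,0]]]'|grep contact;python3 h.py; done; python3 - <<'E'
from rig import imaging
import numpy as np,cv2
c=imaging.read_camera("side");b=c["image"][150:290,270:410]
cv2.imwrite("pics/st3.png",cv2.resize(b,None,fx=4,fy=4))
E
```

```text
contact_force: [-11.6, 1.6, 8.1]
t 3.42 disp mm [-107.9  -26.3] z 189.8 tool y yaw 82.6 tilt [-0.004  0.   ] F [-11.6   1.6   8.1] w 0.0008
```

View pics/st3.png

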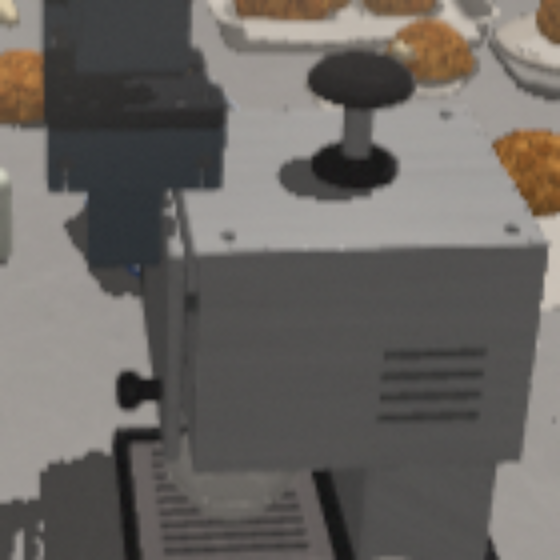

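The door's free edge (crop (172,330)) is still slightly off the case edge (190), and the force matches the catch. I'll keep pushing.

```bash
for i in 1; do python3 -m inch '[[[-0.05,0,0,0,0,0,0],[0,0,0,0,0,0,0]]]'|grep contact;python3 h.py;  python3 -m inch '[[[-0.05,0,0,0,0,0,0],[0,0,0,0,0,0,0]]]'|grep contact;python3 h.py; done
```

```text
contact_force: [-24.6, 3.0, 17.6]
t 3.63 disp mm [-107.7  -26.4] z 189.7 tool y yaw 82.61 tilt [-0.007  0.   ] F [-24.6   3.   17.6] w 0.0006
contact_force: [-37.4, 5.4, 28.1]
t 3.8 disp mm [-107.6  -26.4] z 189.7 tool y yaw 82.61 tilt [-0.01  0.  ] F [-37.4   5.4  28.1] w 0.0002
```

```bash
python3 -m inch '[[[0.3,0,0,0,0,0,0],[0.8,0,-0.5,0,0,0,0],[0.3,0,-1,0,0,0,0],[0,0,-1,0,0,0,0],[0,0,-1,0,0,0,0],[0,0,0,0,0,0,0]]]'|grep contact;python3 h.py;  python3 - <<'E'
from rig import imaging
import numpy as np,cv2
from h import cloud
c=imaging.read_camera("side");b=c["image"][150:290,270:410]
cv2.imwrite("pics/st4.png",cv2.resize(b,None,fx=4,fy=4))
P=cloud(c); np.savez("s4.npz",**c)
a=-np.radians(7.26);R=np.array([[np.cos(a),-np.sin(a)],[np.sin(a),np.cos(a)]])
d=(P[...,:2]-[.617,.152])@R; z=P[...,2]
for lo in(.11,.14,.17,.195):
    m=(z>lo)&(z<lo+.015)&(abs(d[...,1]+.04)<.06)&(d[...,0]>-.14)&(d[...,0]<-.06)
    q=d[m]; q=q[np.argsort(q[:,0])]; print(lo,len(q),(q[:10]*1e3).round().tolist())
E
```

```text
contact_force: [0.0, -0.2, -0.2]
t 4.3 disp mm [-155.5  -25. ] z 337.3 tool y yaw 82.61 tilt [0.011 0.002] F [ 0.  -0.2 -0.2] w 0.0006
0.11 119 [[-112.0, -57.0], [-110.0, -61.0], [-110.0, -60.0], [-109.0, -64.0], [-109.0, -64.0], [-107.0, -63.0], [-107.0, -62.0], [-105.0, -62.0], [-105.0, -62.0], [-103.0, -62.0]]
0.14 107 [[-91.0, 0.0], [-91.0, 0.0], [-91.0, -26.0], [-90.0, -1.0], [-90.0, 2.0], [-90.0, 2.0], [-90.0, 1.0], [-90.0, -25.0], [-90.0, -26.0], [-90.0, 1.0]]
0.17 134 [[-91.0, 4.0], [-91.0, -48.0], [-91.0, 6.0], [-91.0, 6.0], [-90.0, -23.0], [-90.0, 6.0], [-90.0, 5.0], [-90.0, -21.0], [-90.0, 7.0], [-90.0, 5.0]]
0.195 122 [[-91.0, -17.0], [-91.0, 9.0], [-90.0, 12.0], [-90.0, 11.0], [-90.0, 11.0], [-90.0, 10.0], [-90.0, 12.0], [-90.0, -42.0], [-90.0, -41.0], [-90.0, -14.0]]
```

View pics/st4.png

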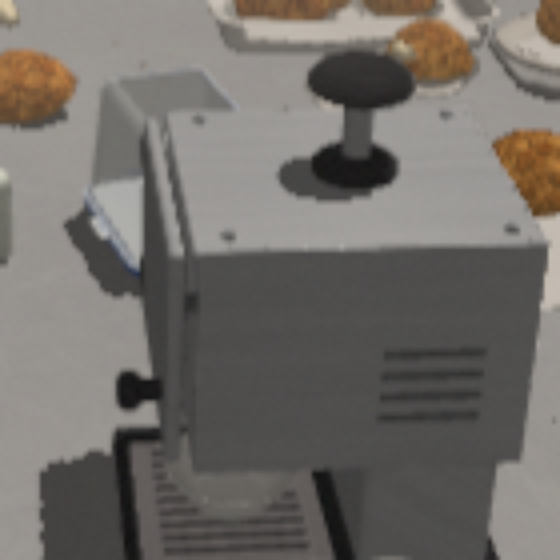

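The door is parallel to the case, face at x ≈ −90 mm at all heights: shut. Next, the plunger.

```bash
python3 -m inch '[[[-0.8,0.12,0,0,0,0,0],[-0.8,0.12,0,0,0,0,0],[-0.8,0.12,0,0,0,0,0],[-0.8,0.12,0,0,0,0,0],[-0.88,0.14,0,0,0,0,0],[0,0,0.6,0,0,0,0],[0,0,0.3,0,0,0,0],[0,0,0,0,0,0,0],[0,0,0,0,0,0,0]]]'|grep contact;python3 h.py;  python3 - <<'E'
from rig import imaging
import numpy as np,cv2
c=imaging.read_camera("side");b=c["image"][90:290,250:450]
cv2.imwrite("pics/st5.png",cv2.resize(b,None,fx=3,fy=3))
E
```

```text
contact_force: [0.3, 0.0, 0.2]
t 5.1 disp mm [ 4.6 -1.9] z 292.8 tool y yaw 82.59 tilt [-0.002 -0.   ] F [0.3 0.  0.2] w 0.0006
```

View pics/st5.png

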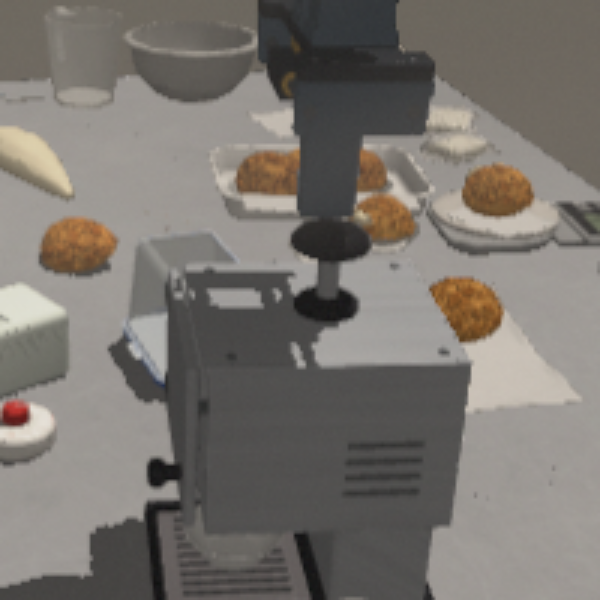

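The fingertips (crop (328,212)) are centred over the knob (330,240). Press down.

```bash
python3 -m inch '[[[-0.08,0.05,0,0,0,0,0],[0,0,0.2,0,0,0,0],[0,0,0.2,0,0,0,0],[0,0,0.2,0,0,0,0],[0,0,0.2,0,0,0,0],[0,0,0.15,0,0,0,0],[0,0,0,0,0,0,0]]]'|grep contact;python3 h.py; python3 -m inch '[[[0,0,0.05,0,0,0,0],[0,0,0,0,0,0,0]]]'|grep contact;python3 h.py;python3 -m inch '[[[0,0,0.05,0,0,0,0],[0,0,0,0,0,0,0]]]'|grep contact;python3 h.py
```

```text
contact_force: [5.0, 1.7, 9.6]
t 5.73 disp mm [8.9 0.5] z 255.3 tool y yaw 82.59 tilt [0.002 0.   ] F [5.  1.7 9.6] w 0.0004
contact_force: [2.3, 1.4, 10.5]
t 5.9 disp mm [8.9 0.5] z 254.1 tool y yaw 82.59 tilt [0.003 0.001] F [ 2.3  1.4 10.5] w 0.0008
contact_force: [1.7, 0.7, 12.0]
t 6.07 disp mm [9.  0.6] z 252.8 tool y yaw 82.59 tilt [0.003 0.001] F [ 1.7  0.7 12. ] w 0.0003
```

```bash
python3 -m inch '[[[0,0,0.04,0,0,0,0],[0,0,0,0,0,0,0]]]'|grep contact;python3 h.py;python3 -m inch '[[[0,0,0.04,0,0,0,0],[0,0,0,0,0,0,0]]]'|grep contact;python3 h.py
```

```text
contact_force: [-3.5, -0.2, 27.9]
t 6.23 disp mm [9.1 0.6] z 252.6 tool y yaw 82.6 tilt [0.005 0.001] F [-3.5 -0.2 27.9] w 0.0004
contact_force: [-9.0, -1.3, 43.6]
t 6.4 disp mm [9.3 0.7] z 252.4 tool y yaw 82.6 tilt [0.006 0.001] F [-9.  -1.3 43.6] w 0.0005
```

On the stop: 44 N with no further travel, z 252.4. Now release and retreat.

```bash
python3 -m inch '[[[0,0,-0.15,0,0,0,0],[0,0,-0.3,0,0,0,0],[0,0,-0.4,0,0,0,0],[0,0,-0.6,0,0,0,0],[0,0,-0.8,0,0,0,0],[0.8,0,-0.4,0,0,0,0],[1,0,0,0,0,0,0],[1,0.3,0,0,0,0,0],[1,0.3,0,0,0,0,0],[1,0.3,0,0,0,0,0],[0,0,0,0,0,0,0],[0,0,0,0,0,0,0]]]'|grep contact;python3 h.py;  python3 - <<'E'
from rig import imaging
import numpy as np,cv2
from h import cloud
c=imaging.read_camera("side");b=c["image"][130:380,210:450]
cv2.imwrite("pics/st6.png",cv2.resize(b,None,fx=2.4,fy=2.4))
P=cloud(c); a=-np.radians(7.26);R=np.array([[np.cos(a),-np.sin(a)],[np.sin(a),np.cos(a)]])
d=(P[...,:2]-[.617,.152])@R; z=P[...,2]
m=(abs(d[...,0]-.01)<.03)&(abs(d[...,1])<.03)&(z<.3);print("knob zmax",z[m].max(),"before .277")
m=(z>.15)&(z<.205)&(abs(d[...,1]+.03)<.045)&(d[...,0]>-.12)&(d[...,0]<-.08);q=d[m]
print("door face x mm, near free edge/hinge side",[(np.percentile(q[k,0],10)*1e3).round(1) for k in(q[:,1]<-.04,q[:,1]>-.01)])
E
```

```text
contact_force: [-0.4, -0.2, 0.6]
t 7.4 disp mm [-185.3   37. ] z 354.7 tool y yaw 82.72 tilt [0. 0.] F [-0.4 -0.2  0.6] w 0.0005
knob zmax 0.2772536697433078 before .277
door face x mm, near free edge/hinge side [np.float64(-90.2), np.float64(-90.6)]
```

View pics/st6.png

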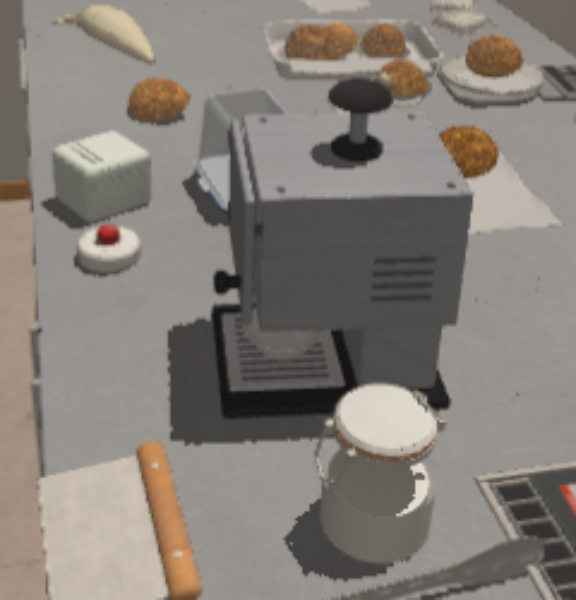

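The door is shut (face at −90 mm across its width), the plunger knob (360,95) is fully up, the dish (285,330) is under the spout, and the jar and cartridge are unmoved.

```bash
python3 -c "
from rig import job
print(job.close_job())"
```

```text
the job is handed in; nothing more can be done
None
```

I pushed the door fully shut, pressed the plunger to its stop and let it spring back up, left the dish, jar and cartridge untouched, and handed the job in at about 7.4 s.

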